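# Hang the deckle frames nested on one hook

## Robot

A 6-joint arm with a two-finger parallel gripper is mounted at the origin on the work surface. World frame = base frame: x ahead of the robot, y to its left, z up, the work surface at z = 0. Lengths are in m, angles in rad, forces in N, time in s.
With the tool pointing down it reaches from about 0.35 to 0.975 m from the base axis. Payload 4.9 kg.
Tool frame: the origin (TCP) lies on the front face of the gripper's body, between the roots of the fingers; the fingertips stand ctrl.tip_extent ahead of it and the grasp point (between the pads) lies 54 mm ahead of it (ctrl.tip_extent is the distance from the TCP to the fingertips, in m); z points along the fingers, y is the line along which they close (so a half turn about z gives the same grasp; the last joint's range is limited). The gripper opens to 85 mm and grips with 20 to 120 N. Pads are 22 mm wide; open, the fingers measure 114 mm over their backs; the gripper's body (76 mm by 85 mm) begins 54 mm behind the grasp point. The pads swing forward as they close: fully open they stand 13 mm farther back than shut.
Start: joints at [1.171, 0.053, 1.613, -0, 1.476, -0.119], TCP at [0.173, 0.601, 0.304] pointing down, gripper open.
Joint ranges: [-3.01, 3.01], [-1.01, 2.22], [0.06, 2.58], [-1.02, 4.17], [0.09, 2.62], [-3.14, 3.14]. Speed limits (rad/s): [2.57, 2.57, 3.14, 3.14, 3.14, 3.14].

## Interface

Orientations are given as a rotation vector (axis times angle).
In Python, from station import ctrl gives the robot as it stands.
- The arm moves only by the tool apply_moves, never from a script. Its argument "rows" is one flat list of numbers, 6 for each row, row after row: the shift along the tool's x, y, z normalised to -1 to 1, where 1 is 0.6 m, then the turn, a rotation vector about the tool's x, y, z normalised to -1 to 1, where 1 is 90 degrees. A call has 1 to 20 rows; each row is the pose to reach, as a shift and turn from the pose commanded when the call began, along the tool's axes at that moment; what a row does not reach only later rows make up. A row lasts 1/10 s, in which the tool goes at most 50 mm and 8.59 degrees, less where a joint would pass 70% of its speed; a pose out of reach is approached as far as the arm can. A call with a number of a shift or a turn outside -1 to 1 is refused whole. A call with a gripper value outside its range is refused whole. "grip" is the opening, from 0 (shut) to 1 (fully open), set as the call begins (left out, the last holds). The fingers move at their own pace and stop on an object; "grip_force" is the grip in N (left out, the last holds). Time passes only in rows, so rows that repeat a pose let the fingers close. It gives the time, the measured TCP pose, the force, the opening and the grip force at its end, in the units of the state.
- ctrl.get_obs(): the state, without advancing time (a new reading comes with each control period).
- ctrl.get_image(name): name is "scene" or "top" or "wrist"; returns (picture, depth): 480x640x3 uint8, blue, green, red; 480x640 float32, m along the optical axis (not along the pixel's ray), 0 where there is no reading.
- ctrl.camera_model(name): a dict with "mtx" (3x3 intrinsics, pixels), "k1" (the pictures are not rectified: a ray, as slopes to the right and down, at radius r is drawn at 1 + k1 r^2 times it, then the intrinsics apply), "R" (3x3) and "t" (3): a world point X has camera coordinates R X + t; the wrist camera has in their place "tool_from_camera" (4x4, takes a point from camera to tool coordinates, whose origin is the TCP and whose axes are the flange's). Camera axes: x right, y down, z forward; pixel columns grow to the right and rows downward; lengths in m; the calibration is good to about 2 mm. A picture is of the moment at which its call begins: read the wrist's pose just before it. camera_model takes no time and is no camera call.
- ctrl.finish_job(): hands the job in; it is judged then, once.
The state is a dict: "t": time; "q": joint angles; "dq": joint speeds; "effort": joint torques, N m; "tool_pos": TCP position; "tool_rot": TCP orientation; "contact_force": force on the tool from outside, world axes, zero at the start; "wrist_torque": the same for the moment, N m; "opening": finger opening in m; "grip_force": force on a finger pad.
Only numpy, scipy, OpenCV 4.12 (cv2) and the standard library are available. Lean on these libraries where they do the work, as an engineer would, in place of code of your own. Each camera call takes 0.05 s, during which the arm holds its last target. There are 200 camera calls.

## Task

The large green deckle frame already hangs on the hook: hang the medium yellow one in front of it and then the small red one in front of that, each by the notch under its top bar. Push the whole pack back along the prong until the large frame is home against the stop plate and all three hang straight, close one against the next, and let go. Do not disturb the roller, the cup or the jar.

Things in the scene. Friction and masses are not known exactly. Their poses are not given: they have to be found in the camera images.
- hook_root (a point): Root of the hook: on the prong's centre line at the front face of its stop plate, 210 above the table. The prong, a level 10 mm steel rod, runs 150 along this point's -x, then turns up. A hung notch's apex rests 7 above the centre line; a frame fully home touches the plate, its notch 6 out from here. Polished: hung frames slide along it under a few newtons, most evenly when pushed near its level.
- hook_tip (a point): Top of the prong's upturned tip: 157 out from the hook's root, 19 above the prong's centre line.
- hook: The fixed hook stand: slim wooden post, 30 wide, top 239 above the table, just behind the round stop plate (48 diameter); steel foot 130 x 150. Origin on the table under the hook's root; x points from the prong to the post.
- rack_a: A low fixed wooden drying rack, 70 (x) x 110 (y), with a 17 mm slot along y between walls 32 tall; slot floor 12 above the table. Holds the medium or the small frame at the start. Origin under its middle.
- rack_b: A low fixed wooden drying rack, 70 (x) x 110 (y), with a 17 mm slot along y between walls 32 tall; slot floor 12 above the table. Holds the medium or the small frame at the start. Origin under its middle.
- large: The large deckle, an open green wooden frame, 190 wide (y) x 160 tall (z) x 12 thick (x), bars 18 wide, about 0.1 kg; origin at the middle of its underside. x through the thickness, y along the width, z up; front and back alike. It hangs on the prong at the start, 30 to 60 out from the stop plate.
- medium: The medium deckle, an open yellow wooden frame, 160 wide (y) x 135 tall (z) x 12 thick (x), bars 18 wide, about 0.1 kg; origin at the middle of its underside. x through the thickness, y along the width, z up; front and back alike. At the start it stands upright in either rack; lift it straight up 30 or more to clear the slot.
- small: The small deckle, an open red wooden frame, 130 wide (y) x 110 tall (z) x 12 thick (x), bars 18 wide, about 0.1 kg; origin at the middle of its underside. x through the thickness, y along the width, z up; front and back alike. At the start it stands upright in either rack; lift it straight up 30 or more to clear the slot.
- large_grip (a point): Centre of the large frame's bare-wood grip tab, 30 wide (y) x 12 thick (x) x 50 tall, which stands on the middle of the top bar: 25 above that bar's upper face, 185 above the frame's underside. Axes as the frame. 
- large_notch (a point): Apex of the large frame's hanging notch: a steel inverted V (45-degree legs, mouth 44 wide, 22 deep) under the middle of the top bar, at mid-thickness, 45 straight below the tab's centre. Axes as the frame.
- medium_grip (a point): Centre of the medium frame's bare-wood grip tab, 30 wide (y) x 12 thick (x) x 50 tall, which stands on the middle of the top bar: 25 above that bar's upper face, 160 above the frame's underside. Axes as the frame. 
- medium_notch (a point): Apex of the medium frame's hanging notch: a steel inverted V (45-degree legs, mouth 44 wide, 22 deep) under the middle of the top bar, at mid-thickness, 45 straight below the tab's centre. Axes as the frame.
- small_grip (a point): Centre of the small frame's bare-wood grip tab, 30 wide (y) x 12 thick (x) x 50 tall, which stands on the middle of the top bar: 25 above that bar's upper face, 135 above the frame's underside. Axes as the frame. 
- small_notch (a point): Apex of the small frame's hanging notch: a steel inverted V (45-degree legs, mouth 44 wide, 22 deep) under the middle of the top bar, at mid-thickness, 45 straight below the tab's centre. Axes as the frame.
- roller: Bystander: ink roller with a black 90 mm rubber drum (36 diameter) and a red handle, lying on the table between the robot and the hook, up to 36 tall; origin on the table under the drum, handle along -x, 140 long.
- cup: Bystander: blue cup, 76 across, 85 tall, standing on the table; origin at the middle of its underside.
- jar: Bystander: green ink jar with black cap, 68 across, 65 tall, standing on the table; origin at the middle of its underside.

How it is judged:
By the outcome, as a careful person would: the job done as asked, in the order asked, and still so for the second after the job is handed in, with the robot touching nothing.
It also fails if it takes over 72 s, if anything falls off the work surface, if the arm or the gripper's body presses on something with over 40 N, if the wrist force passes 120 N, or if a joint passes its speed limit or range.

## Working session

There is one attempt and no reset: what is moved stays moved. The work goes in short steps, Python scripts to look and compute and a tool call to move; the robot and the scene stay as the last step left them, time stands still between calls to the robot, and variables do not carry over. Pictures are saved under pics/ and viewed, at most 11 in all, crops included, and the job is handed in when it is done.

Besides the shell and the picture viewer there is one more tool, called after "Emit:" in YAML: its name, and indented under it one key for each argument. apply_moves: Moves the arm, as the interface text tells. Its arguments: {"type":"object","properties":{"rows":{"type":"array","items":{"type":"number"}},"grip":{"type":"number"},"grip_force":{"type":"number"}},"required":["rows"]}

```bash
mkdir -p pics; ls
python3 - <<'E'
from station import ctrl
import cv2,numpy as np
for n in("scene","top"):
    p,d=ctrl.get_image(n); cv2.imwrite(f"pics/{n}0.png",p); np.save(f"pics/{n}0.npy",d)
    m=ctrl.camera_model(n); print(n,m)
print(ctrl.camera_model("wrist")); print(ctrl.tip_extent); print(ctrl.get_obs())
E
```

```text
pics
scene {'mtx': array([[566.73424322,   0.        , 330.10564672],
       [  0.        , 566.73424322, 239.72026003],
       [  0.        ,   0.        ,   1.        ]]), 'k1': 0.057674019600217605, 'R': array([[ 0.06391708,  0.99785252,  0.01431637],
       [ 0.55333689, -0.02349795, -0.83262604],
       [-0.83050159,  0.0611408 , -0.55365053]]), 't': array([-0.03466161, -0.18964068,  1.78381324])}
top {'mtx': array([[462.8682036 ,   0.        , 314.4232533 ],
       [  0.        , 462.8682036 , 246.33396519],
       [  0.        ,   0.        ,   1.        ]]), 'k1': -0.061257479749752215, 'R': array([[ 0.01267523, -0.9997152 ,  0.02022016],
       [-0.9946619 , -0.01467701, -0.10213862],
       [ 0.1024063 , -0.0188176 , -0.99456465]]), 't': array([-0.01440855,  0.59423118,  1.21518728])}
{'mtx': array([[424.84998133,   0.        , 319.22463809],
       [  0.        , 424.84998133, 238.44537779],
       [  0.        ,   0.        ,   1.        ]]), 'k1': -0.09011802234733496, 'tool_from_camera': array([[ 1.05128377e-03, -9.45825004e-01, -3.24675157e-01,
         8.32277036e-02]
[... 236 characters left out ...]
    1.00000000e+00]])}
0.0726
{'t': 0.1, 'q': array([ 1.17098499e+00,  5.32420304e-02,  1.61415076e+00,  1.16133939e-05,
        1.47599892e+00, -1.19016572e-01]), 'dq': array([-0.00162836, -0.00172613, -0.00590728,  0.00296627, -0.00153517,
       -0.00100714]), 'effort': array([-3.48008803e-05, -3.94903564e+01, -3.71362746e+01, -1.92922025e-04,
        3.90845962e-03, -1.32451132e-05]), 'tool_pos': array([0.17303819, 0.600121  , 0.30281965]), 'tool_rot': array([-4.39559198e-01, -3.11021142e+00,  2.72633418e-03]), 'contact_force': array([-0.17394071,  0.55747927,  1.1852292 ]), 'wrist_torque': array([-0.01615178,  0.05556782,  0.02469954]), 'grip_force': 0.0, 'opening': 0.08538621786859991}
```

View pics/scene0.png

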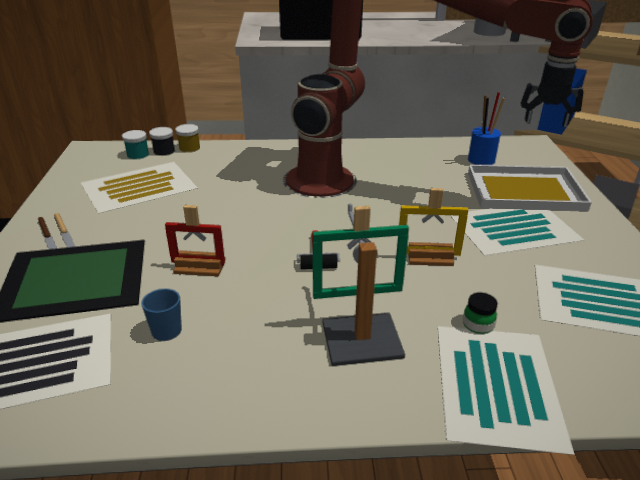

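View pics/top0.png

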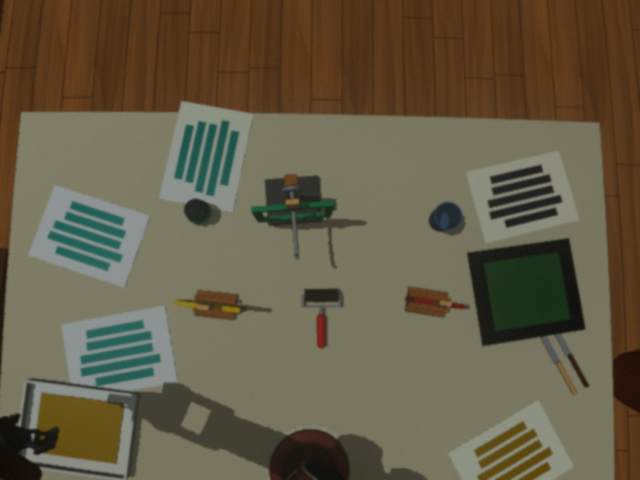

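The scene view shows yellow in the rack on the left (+y) at (432,235), and red in the other rack at (195,245). Green hangs on the hook at (360,260). In the top view the tabs are at about (218,305) and (428,300), and the prong runs from (291,200) to (297,256).

```bash
cat > h.py <<'E'
from station import ctrl
import cv2,numpy as np
from scipy.spatial.transform import Rotation as Ro
def ray(n,uv):
    m=ctrl.camera_model(n); K=m["mtx"]
    uv=np.atleast_2d(np.asarray(uv,float)); d=(uv-K[:2,2])/[K[0,0],K[1,1]]; s=d.copy()
    for _ in range(10): s=d/(1+m["k1"]*(s**2).sum(1,keepdims=True))
    return np.c_[s,np.ones(len(s))],m
def T_w(obs):
    T=np.eye(4);T[:3,:3]=Ro.from_rotvec(obs["tool_rot"]).as_matrix();T[:3,3]=obs["tool_pos"];return T
def cam(n,obs=None):
    m=ctrl.camera_model(n)
    if n=="wrist":
        T=T_w(obs)@m["tool_from_camera"]; return T[:3,:3],T[:3,3]
    return m["R"].T,-m["R"].T@m["t"]
def atz(n,uv,z,obs=None):  # intersect with horizontal plane
    r,_=ray(n,uv);R,c=cam(n,obs);w=r@R.T;return c+w*((z-c[2])/w[:,2:])
def pts(n,uv,dep,obs=None):
    r,_=ray(n,uv);R,c=cam(n,obs);return c+(r*np.asarray(dep).reshape(-1,1))@R.T
def move(o,pos,yaw_R):  # target TCP pose -> normalised row from current measured
    T=T_w(o);dp=T[:3,:3].T@(np.array(pos)-T[:3,3]);dr=Ro.from_matrix(T[:3,:3].T@yaw_R).as_rotvec()
    return np.r_[dp/0.6,dr/(np.pi/2)]
E
python3 - <<'E'
from h import *
np.set_printoptions(precision=4,suppress=True)
for n in("scene","top"):
    p=cv2.imread(f"pics/{n}0.png");d=np.load(f"pics/{n}0.npy");hsv=cv2.cvtColor(p,cv2.COLOR_BGR2HSV)
    for c,lo,hi,zr in(("yel",(22,150,80),(32,255,255),(.03,.15)),("red",(0,170,60),(6,255,255),(.03,.13)),("grn",(70,130,30),(90,255,255),(.06,.29))):
        mk=cv2.inRange(hsv,lo,hi)>0
        v,u=np.nonzero(mk&(d>0));P=pts(n,np.c_[u,v],d[v,u]);
        k=(P[:,2]>zr[0]+.01)&(P[:,2]<zr[1]+.02)&(P[:,0]>.3);P=P[k]
        tp=P
        m=np.median(tp,0);tp=tp[np.linalg.norm(tp-m,axis=1)<.2]
        u_,s,vt=np.linalg.svd(tp[:,:2]-tp[:,:2].mean(0),full_matrices=False)
        w=vt[0]*np.sign(vt[0,1])
        print(n,c,len(tp),"mean",tp.mean(0),"mid",(np.percentile(tp,2,0)+np.percentile(tp,98,0))/2,"zmax",np.percentile(tp[:,2],99),"dir",w,"yaw",np.degrees(np.arctan2(-w[0],w[1])))
t=cv2.imread("pics/top0.png");s=cv2.imread("pics/scene0.png")
f=lambda im,x,y,w,h:cv2.resize(im[y:y+h,x:x+w],(400,300),interpolation=cv2.INTER_CUBIC)
cv2.imwrite("pics/m1.png",np.vstack([np.hstack([f(t,243,170,112,84),f(s,310,190,112,84)]),np.hstack([f(t,165,270,112,84),f(t,383,260,112,84)])]))
E
```

```text
scene yel 815 mean [0.4397 0.2662 0.1235] mid [0.4378 0.2536 0.0978] zmax 0.15004835629366056 dir [0.1052 0.9945] yaw -6.0363624260870825
scene red 701 mean [ 0.453  -0.3149  0.096 ] mid [ 0.4525 -0.317   0.0833] zmax 0.12463054706236987 dir [0.1413 0.99  ] yaw -8.122559473602303
scene grn 2301 mean [0.6695 0.0459 0.1698] mid [0.6685 0.0479 0.1596] zmax 0.23874889239402053 dir [-0.0938  0.9956] yaw 5.383787168728522
top yel 202 mean [0.434  0.2512 0.1443] mid [0.4331 0.2522 0.1297] zmax 0.1505116633520536 dir [0.1043 0.9945] yaw -5.985106237111243
top red 119 mean [ 0.4508 -0.2999  0.1213] mid [ 0.4491 -0.3152  0.1215] zmax 0.12594130903726125 dir [0.1376 0.9905] yaw -7.908673151826445
top grn 446 mean [0.6646 0.0483 0.1869] mid [0.6638 0.0482 0.166 ] zmax 0.24065312271040393 dir [-0.0977  0.9952] yaw 5.606074973470935
```

View pics/m1.png

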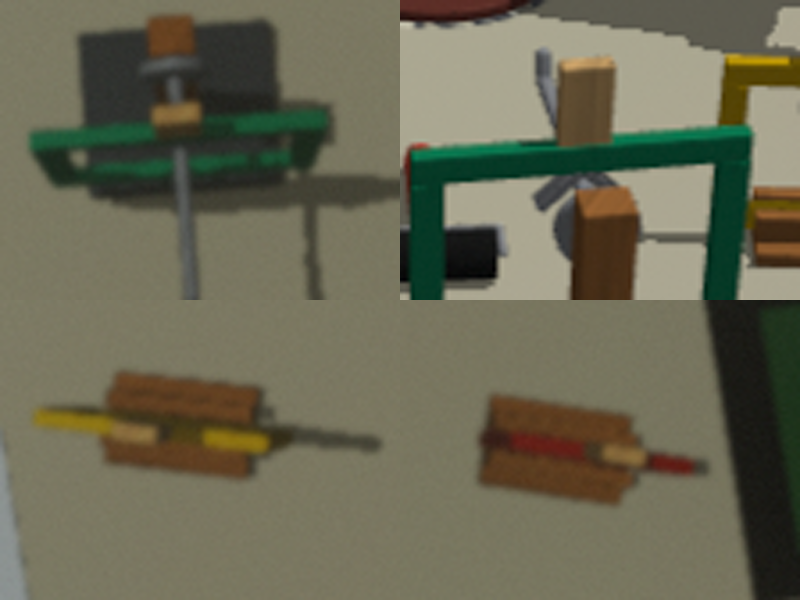

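Run:
```python
from h import *
np.set_printoptions(precision=4,suppress=True)
for nm,uv,z in(("redtab",(446,303.4),.172),("yeltab",(202.8,307.3),.197),("prong1",(292.9,212),.214),("prong2",(296.2,252.6),.214),("tip",(297,256),.229),("plate top",(290.6,188),.234),("posttop",(291,178),.239),("ltab",(292.3,202.2),.287)):
    print(nm,atz("top",uv,z))
print("scene tip",atz("scene",(350.5,205),.229))
d=np.load("pics/top0.npy")
for nm,uv in(("redtab",(446,303)),("yeltab",(203,307)),("ltab",(292,202)),("plate",(291,188)),("tip",(297,255)),("posttop",(291,179))):
    print(nm,pts("top",uv,d[uv[1],uv[0]]))
o=ctrl.get_obs();print(T_w(o))
```

```text
redtab [[ 0.4478 -0.3188  0.172 ]]
yeltab [[0.4326 0.2517 0.197 ]]
prong1 [[0.6545 0.0479 0.214 ]]
prong2 [[0.5605 0.0387 0.214 ]]
tip [[0.5515 0.0365 0.229 ]]
plate top [[0.7063 0.0536 0.234 ]]
posttop [[0.7283 0.0529 0.239 ]]
ltab [[0.6629 0.0475 0.287 ]]
scene tip [[0.5564 0.039  0.229 ]]
redtab [[ 0.4487 -0.3196  0.1692]]
yeltab [[0.4333 0.2511 0.1978]]
ltab [[0.6635 0.0482 0.2861]]
plate [[0.7065 0.0527 0.2331]]
tip [[0.5542 0.0366 0.223 ]]
posttop [[0.7254 0.0528 0.2413]]
[[-0.9608  0.2771 -0.0007  0.173 ]
 [ 0.2771  0.9608 -0.0017  0.6001]
 [ 0.0002 -0.0018 -1.      0.3028]
 [ 0.      0.      0.      1.    ]]
```

```bash
cat >> h.py <<'E'
def Ry(deg):  # tool down, tool y at yaw deg from world +y (tool x toward -x)
    a=np.radians(deg);y=np.array([-np.sin(a),np.cos(a),0]);z=np.array([0,0,-1.]);return np.c_[np.cross(y,z),y,z]
def plan(*wps):
    o=ctrl.get_obs()
    for p,yaw in wps: print(np.round(move(o,p,Ry(yaw)),4).tolist())
E
python3 - <<'E'
from h import *
plan(((.4326,.2517,.30),-6),((.4326,.2517,.23),-6))
E
```

```text
[-0.5766, -0.4381, 0.0054, -0.0011, -0.0002, -0.1121]
[-0.5766, -0.4379, 0.122, -0.0011, -0.0002, -0.1121]
```

Emit:
apply_moves:
  rows: [-0.577,-0.438,0.005,-0.001,0,-0.112,-0.577,-0.438,0.005,-0.001,0,-0.112,-0.577,-0.438,0.005,-0.001,0,-0.112,-0.577,-0.438,0.005,-0.001,0,-0.112,-0.577,-0.438,0.005,-0.001,0,-0.112,-0.577,-0.438,0.005,-0.001,0,-0.112,-0.577,-0.438,0.005,-0.001,0,-0.112,-0.577,-0.438,0.005,-0.001,0,-0.112,-0.577,-0.438,0.005,-0.001,0,-0.112,-0.577,-0.438,0.005,-0.001,0,-0.112,-0.577,-0.438,0.005,-0.001,0,-0.112,-0.577,-0.438,0.005,-0.001,0,-0.112,-0.577,-0.438,0.005,-0.001,0,-0.112]
  grip: 1

```text
t: 1.4
tool_pos: [0.4323, 0.2531, 0.3007]
tool_rot: [-0.161, -3.137, -0.003]
contact_force: [0.5, -0.1, 0.0]
opening: 0.0855
grip_force: 0.0
```

Run:
```python
from h import *
o=ctrl.get_obs();print(o["tool_pos"],o["dq"])
p,d=ctrl.get_image("wrist");cv2.imwrite("pics/w1.png",p);np.save("pics/w1.npy",d)
m=ctrl.camera_model("wrist")
T=T_w(o)@m["tool_from_camera"]
X=np.linalg.inv(T)@np.array([.4326,.2517,.197,1]);s=X[:2]/X[2];print(s*(1+m["k1"]*(s@s))*m["mtx"][0,0]+m["mtx"][:2,2])
plan(((.4326,.2517,.23),-6))
```

```text
[0.43227163 0.25307438 0.30073166] [ 0.00265384 -0.00043558 -0.0013925   0.00040582 -0.00280879 -0.00062861]
[317.34170279 289.99148332]
[-0.0007, -0.0024, 0.118, 0.001, -0.0001, 0.0012]
```

View pics/w1.png

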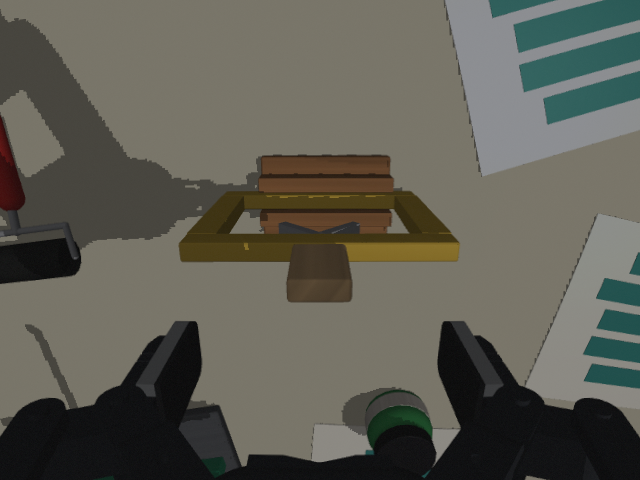

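The wrist view shows the tab's top face centred at (319,289), against a prediction of (317,290), so the aim is good to about 1 mm and square. I'll descend, close and then lift.

Emit:
apply_moves:
  rows: [0,0,0.06,0,0,0,0,0,0.1,0,0,0,0,0,0.118,0,0,0,0,0,0.118,0,0,0,0,0,0.118,0,0,0]

```text
t: 1.95
tool_pos: [0.4333, 0.2527, 0.2311]
tool_rot: [0.164, 3.136, 0.003]
contact_force: [0.4, 0.3, 1.0]
opening: 0.0854
grip_force: 0.0
```

Emit:
apply_moves:
  rows: [0,0,0,0,0,0,0,0,0,0,0,0,0,0,0,0,0,0,0,0,0,0,0,0,0,0,0,0,0,0,0,0,0,0,0,0,0,0,0,0,0,0,0,0,0,0,0,0]
  grip: 0.1
  grip_force: 60

```text
t: 2.75
tool_pos: [0.4334, 0.2524, 0.2308]
tool_rot: [0.165, 3.136, 0.004]
contact_force: [0.8, 0.7, 4.8]
opening: 0.0292
grip_force: 59.6
```

Emit:
apply_moves:
  rows: [0,0,-0.03,0,0,0,0,0,-0.06,0,0,0,0,0,-0.09,0,0,0,0,0,-0.13,0,0,0,0,0,-0.17,0,0,0,0,0,-0.2,0,0,0,0,0,-0.2,0,0,0]

```text
t: 3.45
tool_pos: [0.4336, 0.2521, 0.3523]
tool_rot: [0.165, 3.134, 0.004]
contact_force: [0.6, 1.0, -1.8]
opening: 0.0291
grip_force: 59.4
```

Run:
```python
from h import *
o=ctrl.get_obs();print(o["tool_pos"],o["opening"],o["grip_force"],o["contact_force"])
h=np.array([np.cos(np.radians(5.5)),np.sin(np.radians(5.5)),0]);root=np.array([.7105,.0527,.21])
f=lambda out,dz:(root-h*out+[0,0,.007+.045+.054+.002+dz],5.5)
plan(f(.20,.036),f(.07,.036),f(.07,0))
```

```text
[0.43361038 0.25211672 0.35229099] 0.029104946103069247 59.38922345638275 [ 0.55450992  1.01276919 -1.83300919]
[-0.1671, -0.3487, -0.0033, 0.0017, 0.0025, -0.1279]
[-0.3794, -0.3055, -0.0024, 0.0017, 0.0025, -0.1279]
[-0.3792, -0.3056, 0.0576, 0.0017, 0.0025, -0.1279]
```

Emit:
apply_moves:
  rows: [-0.04,-0.08,-0.003,0.002,0.002,-0.03,-0.08,-0.16,-0.003,0.002,0.002,-0.06,-0.12,-0.23,-0.003,0.002,0.002,-0.1,-0.15,-0.29,-0.003,0.002,0.002,-0.12,-0.16,-0.33,-0.003,0.002,0.002,-0.128,-0.167,-0.349,-0.003,0.002,0.002,-0.128,-0.167,-0.349,-0.003,0.002,0.002,-0.128,-0.167,-0.349,-0.003,0.002,0.002,-0.128]

```text
t: 4.25
tool_pos: [0.5104, 0.034, 0.3507]
tool_rot: [0.151, -3.134, 0.001]
contact_force: [0.1, 0.3, -1.3]
opening: 0.0293
grip_force: 59.9
```

Run:
```python
from h import *
o=ctrl.get_obs();print(o["tool_pos"],o["tool_rot"])
p,d=ctrl.get_image("wrist");s,ds=ctrl.get_image("scene");np.save("pics/w2.npy",d);np.save("pics/s2.npy",ds);cv2.imwrite("pics/s2.png",s);cv2.imwrite("pics/w2.png",p)
f=cv2.resize(s[150:290,290:430],(480,480),interpolation=cv2.INTER_CUBIC)
cv2.imwrite("pics/m2.png",cv2.resize(np.hstack([f,p[:, :]]),(800,343),interpolation=cv2.INTER_AREA))
```

```text
[0.51035407 0.03402842 0.35065444] [ 1.51394077e-01 -3.13351218e+00  9.76442449e-04]
```

View pics/m2.png

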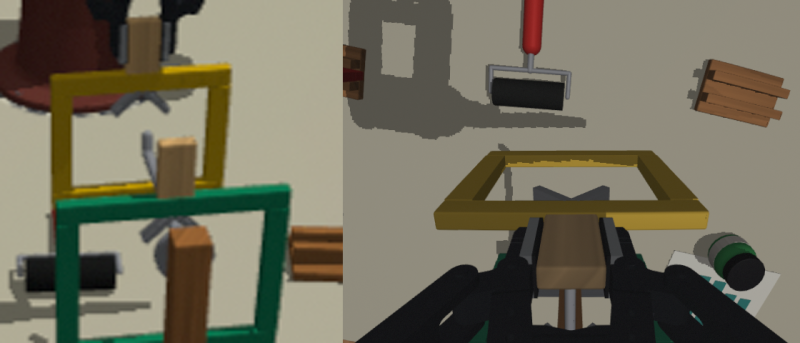

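The held frame is square to the large one. In the wrist view the prong runs along the image's centre column, directly under the tab, so I'll insert and lower.

Emit:
apply_moves:
  rows: [-0.03,0,0,0,0,0,-0.06,0,0,0,0,0,-0.09,0,0,0,0,0,-0.12,0,0,0,0,0,-0.15,0,0,0,0,0,-0.18,0,0,0,0,0,-0.2,0,0,0,0,0,-0.208,0,0,0,0,0,-0.208,0,0,0,0,0,-0.208,0,0,0,0,0]

```text
t: 5.35
tool_pos: [0.6345, 0.0455, 0.3512]
tool_rot: [0.151, -3.135, 0.002]
contact_force: [0.1, 0.1, -0.8]
opening: 0.0291
grip_force: 59.9
```

Emit:
apply_moves:
  rows: [0,0,0.01,0,0,0,0,0,0.02,0,0,0,0,0,0.03,0,0,0,0,0,0.038,0,0,0,0,0,0.042,0,0,0,0,0,0.042,0,0,0,0,0,0.042,0,0,0]

```text
t: 6.05
tool_pos: [0.635, 0.0452, 0.3261]
tool_rot: [0.151, -3.135, 0.002]
contact_force: [-0.4, 0.0, -0.5]
opening: 0.029
grip_force: 59.9
```

Emit:
apply_moves:
  rows: [0,0,0.002,0,0,0,0,0,0.004,0,0,0,0,0,0.006,0,0,0,0,0,0.006,0,0,0]

```text
t: 6.45
tool_pos: [0.6348, 0.0452, 0.3222]
tool_rot: [0.151, -3.135, 0.002]
contact_force: [-0.1, -0.9, -1.3]
opening: 0.0292
grip_force: 59.9
```

Emit:
apply_moves:
  rows: [0,0,0.002,0,0,0,-0.008,0,0.002,0,0,0,-0.016,0,0.002,0,0,0,-0.024,0,0.002,0,0,0,-0.032,0,0.002,0,0,0,-0.04,0,0.002,0,0,0,-0.048,0,0.002,0,0,0,-0.056,0,0.002,0,0,0,-0.064,0,0.002,0,0,0,-0.072,0,0.002,0,0,0,-0.08,0,0.002,0,0,0,-0.084,0,0.002,0,0,0,-0.084,0,0.002,0,0,0,-0.084,0,0.002,0,0,0]

```text
t: 7.85
tool_pos: [0.6841, 0.0499, 0.321]
tool_rot: [0.151, -3.131, 0.003]
contact_force: [-6.6, -1.0, 1.2]
opening: 0.0292
grip_force: 63.0
```

Emit:
apply_moves:
  rows: [-0.002,0,0,0,0,0,-0.004,0,0,0,0,0,-0.005,0,0,0,0,0,-0.005,0,0,0,0,0]

```text
t: 8.25
tool_pos: [0.6854, 0.05, 0.321]
tool_rot: [0.15, -3.124, 0.003]
contact_force: [-14.6, -1.1, 4.8]
opening: 0.0293
grip_force: 64.5
```

Emit:
apply_moves:
  rows: [-0.001,0,0,0,0,0,-0.002,0,0,0,0,0,-0.003,0,0,0,0,0,-0.003,0,0,0,0,0]

```text
t: 8.65
tool_pos: [0.6867, 0.0502, 0.3209]
tool_rot: [0.15, -3.123, 0.003]
contact_force: [-15.6, -1.5, 5.9]
opening: 0.0289
grip_force: 66.0
```

Run:
```python
from h import *
t,d=ctrl.get_image("top");s,ds=ctrl.get_image("scene");np.save("pics/t3.npy",d);cv2.imwrite("pics/s3.png",s);cv2.imwrite("pics/t3.png",t)
f=lambda im,x,y,w,h:cv2.resize(im[y:y+h,x:x+w],(400,500),interpolation=cv2.INTER_CUBIC)
cv2.imwrite("pics/m3.png",np.hstack([f(t,250,165,80,100),f(s,300,190,120,150)]))
```

```text
(no output)
```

View pics/m3.png

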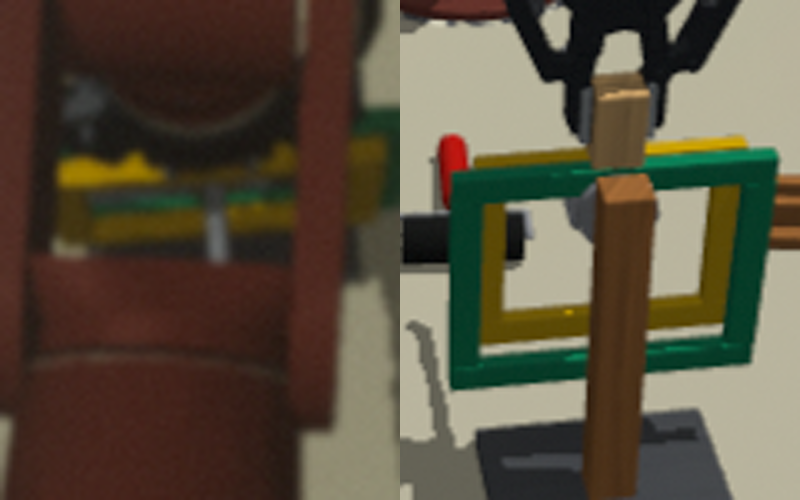

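The large frame now looks close to the plate with the medium right against it. A plane fit to the depth will show how much is left and any tilt.

```bash
cat >> h.py <<'E'
H=np.array([np.cos(np.radians(5.5)),np.sin(np.radians(5.5)),0]);L=np.array([-H[1],H[0],0]);ROOT=np.array([.7105,.0527,.21])
COL={"grn":((70,130,30),(90,255,255)),"yel":((22,150,80),(32,255,255)),"red":((0,170,60),(6,255,255))}
def planefit(p,d,c,n="scene"):
    hsv=cv2.cvtColor(p,cv2.COLOR_BGR2HSV);lo,hi=COL[c];v,u=np.nonzero((cv2.inRange(hsv,lo,hi)>0)&(d>0))
    P=pts(n,np.c_[u,v],d[v,u]);Q=np.c_[(P-ROOT)@-H,(P-ROOT)@L,P[:,2]]
    k=(np.abs(Q[:,0]-.04)<.1)&(np.abs(Q[:,1])<.11)&(Q[:,2]>.06);Q=Q[k]
    # back face: robust fit out = a+b*lat+c*(z-.21)
    A=np.c_[np.ones(len(Q)),Q[:,1],Q[:,2]-.21];w=np.ones(len(Q),bool)
    for _ in range(15):
        x=np.linalg.lstsq(A[w],Q[w,0],rcond=None)[0];r=Q[:,0]-A@x;w=np.abs(r)<.004 if _>4 else np.abs(r)<.008
    print(c,len(Q),w.sum(),"out of back face mm %.1f yaw %.1f tilt %.1f deg"%(x[0]*1e3,np.degrees(x[1]),np.degrees(x[2])),"lat range",np.percentile(Q[:,1],[1,99]),"z",np.percentile(Q[:,2],[1,99]))
E
python3 - <<'E'
from h import *
d0=np.load("pics/scene0.npy");planefit(cv2.imread("pics/scene0.png"),d0,"grn")
s,ds=ctrl.get_image("scene")
planefit(s,ds,"grn");planefit(s,ds,"yel")
# plate: points grey left of post
for uv in((405-0,0),):pass
P=pts("scene",[(300+580*.3-120,190+205*.3),(300+(650-400)*.3,190+215*.3)],[ds[251,354],ds[254,375]]);print(P,(P-ROOT)@-H)
T=T_w(ctrl.get_obs());print(T)
E
```

```text
grn 2301 2047 out of back face mm 40.9 yaw -0.2 tilt 0.0 deg lat range [-0.09368497  0.09301451] z [0.07978504 0.23874889]
grn 2227 1960 out of back face mm 8.1 yaw 0.1 tilt -2.8 deg lat range [-0.09408718  0.09279695] z [0.0795868  0.23896867]
yel 1110 941 out of back face mm 22.3 yaw 0.0 tilt -1.4 deg lat range [-0.07338936  0.07603487] z [0.10383933 0.23928545]
[[0.7113157  0.03145947 0.21724273]
 [0.73854519 0.06732838 0.22833545]] [ 0.00122387 -0.02931814]
[[-0.9952769  -0.09594177 -0.01480073  0.68671554]
 [-0.09590846  0.9953858  -0.00294569  0.05014417]
 [ 0.01501505 -0.00151226 -0.99988612  0.32093344]
 [ 0.          0.          0.          1.        ]]
```

The large frame is tilted about 3° with its top toward the plate, and still 6–8 mm out. Pushing at tab height makes it bind. I'll ease off, release the medium, hang the small one, and then push low at prong level.

Emit:
apply_moves:
  rows: [0.004,0,0,0,0,0,0.01,0,0,0,0,0,0.01,0,0,0,0,0,0.01,0,0,0,0,0]

```text
t: 9.2
tool_pos: [0.684, 0.0498, 0.3209]
tool_rot: [0.151, -3.135, 0.002]
contact_force: [-0.2, -0.7, -1.3]
opening: 0.029
grip_force: 65.2
```

Emit:
apply_moves:
  rows: [0,0,0,0,0,0,0,0,0,0,0,0,0,0,0,0,0,0,0,0,0,0,0,0,0,0,0,0,0,0,0,0,0,0,0,0,0,0,-0.02,0,0,0,0,0,-0.06,0,0,0,0,0,-0.12,0,0,0,0,0,-0.12,0,0,0]
  grip: 1

```text
t: 10.2
tool_pos: [0.6855, 0.05, 0.4015]
tool_rot: [-0.151, 3.129, -0.004]
contact_force: [-0.0, -0.1, 0.9]
opening: 0.0855
grip_force: 0.0
```

Run:
```python
from h import *
s,ds=ctrl.get_image("scene")
planefit(s,ds,"grn");planefit(s,ds,"yel")
plan(((.4478,-.318,.33),-8),((.4478,-.318,.28),-8))
```

```text
grn 2279 2021 out of back face mm 8.7 yaw -0.1 tilt 0.0 deg lat range [-0.09332105  0.09333487] z [0.08028041 0.23865952]
yel 1105 953 out of back face mm 22.8 yaw -0.2 tilt 0.6 deg lat range [-0.07290377  0.07645104] z [0.10352561 0.23918872]
[0.4531, -0.5723, 0.1134, -0.0011, 0.0037, 0.1501]
[0.4536, -0.5721, 0.1968, -0.0011, 0.0037, 0.1501]
```

Emit:
apply_moves:
  rows: [0.453,-0.572,0.1,0,0.003,0.15,0.453,-0.572,0.1,0,0.003,0.15,0.453,-0.572,0.1,0,0.003,0.15,0.453,-0.572,0.1,0,0.003,0.15,0.453,-0.572,0.1,0,0.003,0.15,0.453,-0.572,0.1,0,0.003,0.15,0.453,-0.572,0.1,0,0.003,0.15,0.453,-0.572,0.1,0,0.003,0.15,0.453,-0.572,0.1,0,0.003,0.15,0.453,-0.572,0.1,0,0.003,0.15,0.453,-0.572,0.15,0,0.003,0.15,0.453,-0.572,0.196,0,0.003,0.15,0.453,-0.572,0.196,0,0.003,0.15,0.453,-0.572,0.196,0,0.003,0.15]

```text
t: 11.65
tool_pos: [0.4463, -0.3172, 0.2765]
tool_rot: [-0.217, -3.126, 0.001]
contact_force: [-0.1, 0.1, 0.7]
opening: 0.0858
grip_force: 0.0
```

Run:
```python
from h import *
o=ctrl.get_obs();print(o["tool_pos"])
p,d=ctrl.get_image("wrist");cv2.imwrite("pics/w4.png",p);m=ctrl.camera_model("wrist")
T=T_w(o)@m["tool_from_camera"]
X=np.linalg.inv(T)@np.array([.4478,-.318,.172,1]);s=X[:2]/X[2];print(s*(1+m["k1"]*(s@s))*m["mtx"][0,0]+m["mtx"][:2,2])
plan(((.4478,-.318,.205),-8))
```

```text
[ 0.44630814 -0.31717287  0.27648816]
[319.63402504 293.14042199]
[-0.0025, 0.0001, 0.1215, -0.002, -0.0039, 0.0006]
```

View pics/w4.png

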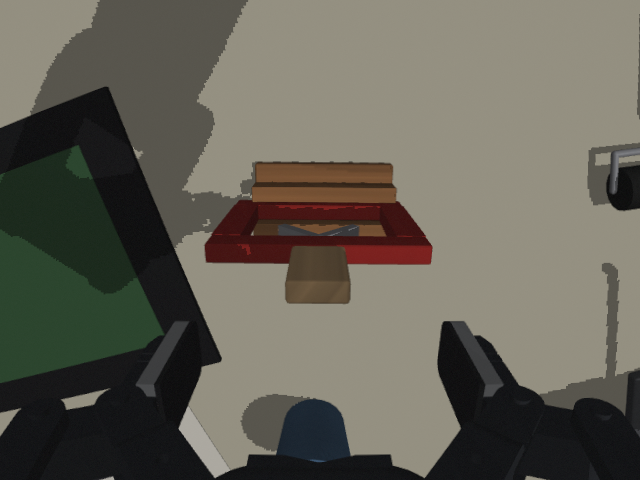

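The tab's top face is centred at (318,291), against a prediction of (320,293). I'll descend and grasp.

Emit:
apply_moves:
  rows: [-0.002,0,0.06,0,-0.002,0,-0.002,0,0.1,0,-0.002,0,-0.002,0,0.118,0,-0.002,0,-0.002,0,0.118,0,-0.002,0,-0.002,0,0.118,0,-0.002,0]

```text
t: 12.2
tool_pos: [0.4476, -0.3187, 0.2079]
tool_rot: [-0.218, -3.132, 0.006]
contact_force: [-0.4, -0.2, 1.5]
opening: 0.0857
grip_force: 0.0
```

Emit:
apply_moves:
  rows: [0,0,0,0,0,0,0,0,0,0,0,0,0,0,0,0,0,0,0,0,0,0,0,0,0,0,0,0,0,0,0,0,0,0,0,0,0,0,0,0,0,0,0,0,0,0,0,0]
  grip: 0.1
  grip_force: 60

```text
t: 13.0
tool_pos: [0.4471, -0.3184, 0.2066]
tool_rot: [-0.219, -3.131, 0.005]
contact_force: [-0.8, -0.7, 4.9]
opening: 0.0293
grip_force: 59.4
```

Emit:
apply_moves:
  rows: [0,0,-0.03,0,0,0,0,0,-0.06,0,0,0,0,0,-0.09,0,0,0,0,0,-0.13,0,0,0,0,0,-0.17,0,0,0,0,0,-0.21,0,0,0,0,0,-0.24,0,0,0,0,0,-0.24,0,0,0,0,0,-0.24,0,0,0]

```text
t: 13.9
tool_pos: [0.4472, -0.3177, 0.3487]
tool_rot: [-0.218, -3.129, 0.002]
contact_force: [0.1, -0.2, -1.2]
opening: 0.0292
grip_force: 59.3
```

Run:
```python
from h import *
f=lambda out,z:(np.r_[(ROOT-H*out)[:2],z],5.5)
plan(f(.20,.351),f(.065,.351))
```

```text
[-0.0246, 0.5946, -0.005, -0.0007, -0.0035, -0.1499]
[-0.2434, 0.6471, -0.0063, -0.0007, -0.0035, -0.1499]
```

Emit:
apply_moves:
  rows: [-0.01,0.07,-0.005,0,-0.003,-0.05,-0.015,0.15,-0.005,0,-0.003,-0.1,-0.02,0.23,-0.005,0,-0.003,-0.15,-0.025,0.31,-0.005,0,-0.003,-0.15,-0.025,0.39,-0.005,0,-0.003,-0.15,-0.025,0.46,-0.005,0,-0.003,-0.15,-0.025,0.52,-0.005,0,-0.003,-0.15,-0.025,0.57,-0.005,0,-0.003,-0.15,-0.025,0.595,-0.005,0,-0.003,-0.15,-0.025,0.595,-0.005,0,-0.003,-0.15,-0.025,0.595,-0.005,0,-0.003,-0.15]

```text
t: 15.0
tool_pos: [0.5116, 0.033, 0.3508]
tool_rot: [0.151, -3.136, 0.004]
contact_force: [-1.0, 0.1, -1.3]
opening: 0.0292
grip_force: 59.6
```

Run:
```python
from h import *
f=lambda out,z:(np.r_[(ROOT-H*out)[:2],z],5.5)
plan(f(.20,.351),f(.055,.351),f(.055,.321))
```

```text
[0.0003, 0.0008, -0.0004, -0.0016, -0.0013, 0.0001]
[-0.2414, 0.0008, -0.0009, -0.0016, -0.0013, 0.0001]
[-0.2415, 0.0009, 0.0491, -0.0016, -0.0013, 0.0001]
```

Emit:
apply_moves:
  rows: [-0.03,0,0,0,0,0,-0.06,0,0,0,0,0,-0.09,0,0,0,0,0,-0.12,0,0,0,0,0,-0.15,0,0,0,0,0,-0.18,0,0,0,0,0,-0.21,0,0,0,0,0,-0.23,0,0,0,0,0,-0.24,0,0,0,0,0,-0.24,0,0,0,0,0,-0.24,0,0,0,0,0]

```text
t: 16.1
tool_pos: [0.6549, 0.047, 0.3519]
tool_rot: [0.15, -3.138, 0.003]
contact_force: [-0.1, -0.2, -1.0]
opening: 0.0293
grip_force: 59.6
```

Emit:
apply_moves:
  rows: [0,0,0.01,0,0,0,0,0,0.02,0,0,0,0,0,0.03,0,0,0,0,0,0.038,0,0,0,0,0,0.044,0,0,0,0,0,0.048,0,0,0,0,0,0.05,0,0,0,0,0,0.05,0,0,0]

```text
t: 16.9
tool_pos: [0.6553, 0.0473, 0.3221]
tool_rot: [-0.151, 3.138, -0.003]
contact_force: [0.8, 0.1, -1.0]
opening: 0.0292
grip_force: 59.8
```

Emit:
apply_moves:
  rows: [0,0,0,0,0,0,0,0,0,0,0,0,0,0,0,0,0,0,0,0,0,0,0,0,0,0,0,0,0,0,0,0,0,0,0,0,0,0,-0.02,0,0,0,0,0,-0.06,0,0,0,0,0,-0.12,0,0,0,0,0,-0.12,0,0,0,0,0,-0.12,0,0,0]
  grip: 1

```text
t: 18.0
tool_pos: [0.6557, 0.0475, 0.3966]
tool_rot: [-0.151, 3.134, -0.004]
contact_force: [-0.6, 0.2, -0.4]
opening: 0.0849
grip_force: 0.0
```

Run:
```python
from h import *
s,ds=ctrl.get_image("scene")
for c in COL: planefit(s,ds,c)
f=lambda out,z:(np.r_[(ROOT-H*out)[:2],z],5.5)
plan(f(.10,.39),f(.10,.2945),f(.07,.2945))
cv2.imwrite("pics/s5.png",cv2.resize(s[180:330,280:440],(640,600),interpolation=cv2.INTER_CUBIC))
```

```text
grn 2277 2035 out of back face mm 8.7 yaw -0.1 tilt 0.0 deg lat range [-0.09338473  0.09328806] z [0.07990226 0.23892887]
yel 1118 962 out of back face mm 22.9 yaw -0.2 tilt 0.6 deg lat range [-0.0732319   0.07648329] z [0.1034876  0.23950349]
red 807 728 out of back face mm 48.9 yaw -0.3 tilt 0.1 deg lat range [-0.06150145  0.06311168] z [0.12943627 0.23904829]
[0.0742, -0.0001, 0.0075, -0.0014, 0.0006, 0.0001]
[0.0743, 0.0002, 0.1666, -0.0014, 0.0006, 0.0001]
[0.0243, 0.0002, 0.1667, -0.0014, 0.0006, 0.0001]
```

View pics/s5.png

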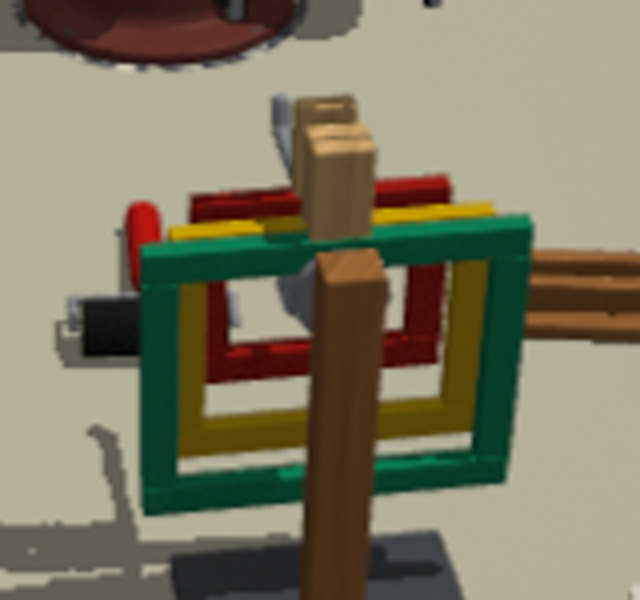

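All three hang on the prong in the right order. The red back face is at 49 mm, with a gap behind it to the yellow. I'll shut the fingers, come down in front of the small frame to bar level just above the prong, and push.

Emit:
apply_moves:
  rows: [0.06,0,0,0,0,0,0.1,0,0,0,0,0,0.1,0,0,0,0,0,0.1,0,0,0,0,0,0.1,0,0,0,0,0,0.1,0,0.05,0,0,0,0.1,0,0.1,0,0,0,0.1,0,0.15,0,0,0,0.1,0,0.165,0,0,0,0.1,0,0.165,0,0,0,0.1,0,0.165,0,0,0]
  grip: 0
  grip_force: 60

```text
t: 19.15
tool_pos: [0.5964, 0.0415, 0.2964]
tool_rot: [-0.151, 3.136, -0.003]
contact_force: [-0.2, 0.3, 0.4]
opening: 0.0
grip_force: 0.0
```

Run:
```python
from h import *
o=ctrl.get_obs();print(o["opening"],o["contact_force"])
f=lambda out,z:(np.r_[(ROOT-H*out)[:2],z],5.5)
plan(f(.115,.293),f(.075,.293),f(.053,.293))
```

```text
3.5563817865917635e-05 [-0.21869183  0.27940054  0.43267955]
[0.0005, 0.0004, 0.0057, -0.0015, 0.0012, 0.0001]
[-0.0661, 0.0003, 0.0058, -0.0015, 0.0012, 0.0001]
[-0.1028, 0.0003, 0.0059, -0.0015, 0.0012, 0.0001]
```

Emit:
apply_moves:
  rows: [-0.02,0,0.005,0,0,0,-0.04,0,0.005,0,0,0,-0.055,0,0.005,0,0,0,-0.065,0,0.005,0,0,0,-0.072,0,0.005,0,0,0,-0.079,0,0.005,0,0,0,-0.086,0,0.005,0,0,0,-0.092,0,0.005,0,0,0,-0.097,0,0.005,0,0,0,-0.101,0,0.005,0,0,0,-0.101,0,0.005,0,0,0,-0.101,0,0.005,0,0,0]

```text
t: 20.35
tool_pos: [0.6559, 0.0473, 0.2919]
tool_rot: [-0.151, 3.138, -0.003]
contact_force: [0.1, -0.5, -0.1]
opening: -0.0002
grip_force: 0.0
```

Emit:
apply_moves:
  rows: [-0.003,0,0,0,0,0,-0.005,0,0,0,0,0,-0.007,0,0,0,0,0,-0.007,0,0,0,0,0,-0.007,0,0,0,0,0]

```text
t: 20.85
tool_pos: [0.6573, 0.0476, 0.2923]
tool_rot: [0.151, -3.128, 0.004]
contact_force: [-15.7, -0.8, 7.4]
opening: 0.0001
grip_force: 4.5
```

Run:
```python
from h import *
s,ds=ctrl.get_image("scene")
for c in COL: planefit(s,ds,c)
o=ctrl.get_obs();print((o["tool_pos"]-ROOT)@-H,o["contact_force"])
```

```text
grn 2146 1874 out of back face mm 9.4 yaw 0.0 tilt -6.2 deg lat range [-0.09372904  0.09303517] z [0.08066884 0.23895507]
yel 1018 853 out of back face mm 23.0 yaw 0.0 tilt -5.1 deg lat range [-0.07309299  0.07579357] z [0.10493804 0.23925847]
red 628 563 out of back face mm 35.5 yaw -0.0 tilt -4.4 deg lat range [-0.05821851  0.06092138] z [0.12939628 0.23949302]
0.05346570497209654 [-16.23436523  -1.27533544   6.96414086]
```

The push force goes to 16 N with every frame tilting about the plate's top, which suggests the large frame is already at the plate. My root estimate may be off. I'll back off and check the plate's front face against the first depth images.

Emit:
apply_moves:
  rows: [0.004,0,0,0,0,0,0.01,0,0,0,0,0,0.03,0,0,0,0,0,0.06,0,0,0,0,0,0.06,0,0,0,0,0,0.06,0,-0.06,0,0,0,0.06,0,-0.12,0,0,0,0.06,0,-0.2,0,0,0,0.06,0.06,-0.2,0,0,0,0.06,0.12,-0.2,0,0,0,0.06,0.18,-0.2,0,0,0,0.06,0.24,-0.2,0,0,0,0.06,0.3,-0.2,0,0,0,0.06,0.36,-0.2,0,0,0,0.06,0.36,-0.2,0,0,0,0.06,0.36,-0.2,0,0,0]

```text
t: 22.5
tool_pos: [0.6034, 0.2602, 0.4114]
tool_rot: [-0.153, 3.137, -0.004]
contact_force: [0.3, 0.0, -0.3]
opening: -0.0003
grip_force: 0.0
```

Run:
```python
from h import *
np.set_printoptions(precision=1,suppress=True,linewidth=150)
s,ds=ctrl.get_image("scene");t,dt=ctrl.get_image("top")
for c in COL: planefit(s,ds,c)
q=lambda P:np.c_[(P-ROOT)@-H,(P-ROOT)@L,P[:,2]]*1e3
d=np.load("pics/top0.npy");print("top0 col 291/286");
for c in(286,291):
    uv=np.array([(c,r) for r in range(176,200)]);print(np.c_[uv[:,1],q(pts("top",uv,d[uv[:,1],uv[:,0]]))].T)
print("tip");uv=np.array([(297,r) for r in range(248,260)]);print(np.c_[uv[:,1],q(pts("top",uv,d[uv[:,1],uv[:,0]]))].T)
f=lambda im,x,y,w,h:cv2.resize(im[y:y+h,x:x+w],(400,500),interpolation=cv2.INTER_CUBIC)
cv2.imwrite("pics/m6.png",np.hstack([f(t,250,165,80,100),f(s,300,180,120,150)]))
```

```text
grn 2307 2029 out of back face mm 8.9 yaw -0.2 tilt 0.1 deg lat range [-0.1  0.1] z [0.1 0.2]
yel 1091 929 out of back face mm 21.7 yaw -0.2 tilt 0.5 deg lat range [-0.1  0.1] z [0.1 0.2]
red 673 614 out of back face mm 34.3 yaw -0.3 tilt 1.2 deg lat range [-0.1  0.1] z [0.1 0.2]
top0 col 291/286
[[176.  177.  178.  179.  180.  181.  182.  183.  184.  185.  186.  187.  188.  189.  190.  191.  192.  193.  194.  195.  196.  197.  198.  199. ]
 [-23.7 -21.5 -17.5 -15.8 -15.1 -11.4 -10.5  -7.2  -4.4  -2.7  -2.1   0.4   3.4   5.3   6.1   6.5   5.4   6.5  -3.7 -28.8 -25.  -24.  -19.8 -17. ]
 [  9.5   9.7   9.8  10.   10.3  10.4  10.7  10.7  10.9  11.1  11.4  11.6  11.7  11.9  12.3  12.6  13.2  13.5  15.1  18.3  18.4  18.8  18.9  19.1]
 [237.5 237.1 243.5 241.1 235.  240.4 234.6 238.6 240.5 238.1 231.  231.5 234.6 232.5 225.9 217.7 202.1 196.6 139.7  13.4  17.8   9.4  16.1  16. ]]
[[176.  177.  178.  179.  180.  181.  182.  183.  184.  185.  186.  187.  188.  189.  190.  191.  192.  193.  194.  195.  196.  197.  198.  199. ]
 [-22.7 -21.2 -17.7 -14.9 -13.8 -11.1  -9.1  -6.8  -3.8  -2.2  -1.4   2.3   4.    6.3   6.2   6.6   8.3  11.8  13.   16.6  18.5  21.   23.3  40.9]
 [ -1.8  -1.6  -1.5  -1.3  -1.1  -0.9  -0.7  -0.5  -0.4  -0.2   0.1   0.2   0.4   0.6   0.9   1.2   1.4   1.5   1.8   1.9   2.1   2.3   2.4   1.6]
 [237.8 234.8 239.3 241.3 236.2 237.8 236.6 236.4 239.4 236.3 230.1 235.9 233.1 233.1 222.5 213.7 210.9 216.2 210.8 216.5 214.3 215.2 214.8 288. ]]
tip
[[248.  249.  250.  251.  252.  253.  254.  255.  256.  257.  258.  259. ]
 [140.3 142.6 144.8 147.2 149.4 151.9 154.1 157.1 159.7 162.2 164.2 166.5]
 [ -2.2  -2.   -1.8  -1.6  -1.5  -1.3  -1.1  -1.   -0.9  -0.7  -0.5  -0.3]
 [214.  214.  212.9 214.  213.4 215.4 214.9 223.  226.8 230.4 227.  227.5]]
```

View pics/m6.png

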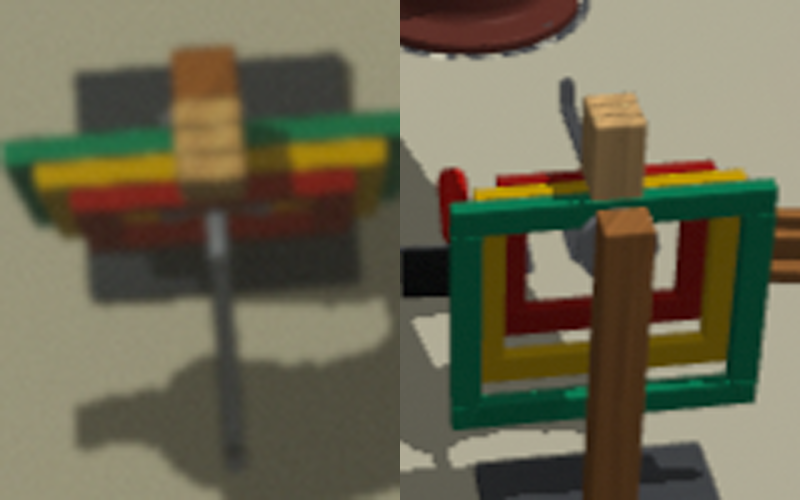

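The top depth puts the plate's front at about 6.3 mm in my frame, and the large frame's back is at 8.9 mm. So it still hangs about 2 mm off, because pushing at bar level tips the pack. I'll tilt the gripper 32°, straddle the prong with open fingers, and push on the small frame's side bars at prong level.

```bash
cat >> h.py <<'E'
def tilt(out,z,th=32):
    return ROOT-H*out+[0,0,z-.21],Ry(5.5)@Ro.from_euler("y",-th,degrees=True).as_matrix()
def plan2(*w):
    o=ctrl.get_obs()
    for a in w: print(np.round(move(o,*tilt(*a)),4).tolist())
E
python3 - <<'E'
from h import *
print((ctrl.get_obs()["tool_pos"]-ROOT)@L); plan2((.105,.38),(.105,.30))
E
```

```text
0.21539182703291818
[0.0306, -0.3589, 0.0534, -0.0016, -0.3553, 0.0001]
[0.0306, -0.3586, 0.1867, -0.0016, -0.3553, 0.0001]
```

Emit:
apply_moves:
  rows: [0.031,-0.06,0.053,0,-0.08,0,0.031,-0.13,0.053,0,-0.16,0,0.031,-0.2,0.053,0,-0.24,0,0.031,-0.27,0.053,0,-0.32,0,0.031,-0.33,0.053,0,-0.355,0,0.031,-0.359,0.053,0,-0.355,0,0.031,-0.359,0.053,0,-0.355,0,0.031,-0.359,0.1,0,-0.355,0,0.031,-0.359,0.15,0,-0.355,0,0.031,-0.359,0.186,0,-0.355,0,0.031,-0.359,0.186,0,-0.355,0,0.031,-0.359,0.186,0,-0.355,0]
  grip: 1

```text
t: 23.8
tool_pos: [0.6058, 0.0432, 0.3008]
tool_rot: [-0.125, 2.581, 0.033]
contact_force: [0.3, 0.9, 0.1]
opening: 0.0849
grip_force: 0.0
```

Run:
```python
from h import *
o=ctrl.get_obs();print(o["tool_pos"],o["contact_force"],o["q"],(o["tool_pos"]-ROOT)@L)
plan2((.105,.252),(.082,.252),(.078,.252),(.07,.252))
p,d=ctrl.get_image("wrist");cv2.imwrite("pics/w7.png",p)
```

```text
[0.60579154 0.04322852 0.30078912] [0.328707   0.93033654 0.06245297] [-0.08316249 -0.23522255  1.94005218  0.11977178  0.88934278 -1.80001847] 0.0006079898203964909
[0.0429, -0.0009, 0.0691, -0.001, -0.0004, 0.0007]
[0.0103, -0.0009, 0.0894, -0.001, -0.0004, 0.0007]
[0.0047, -0.0009, 0.0929, -0.001, -0.0004, 0.0007]
[-0.0066, -0.0009, 0.1, -0.001, -0.0004, 0.0007]
```

View pics/w7.png

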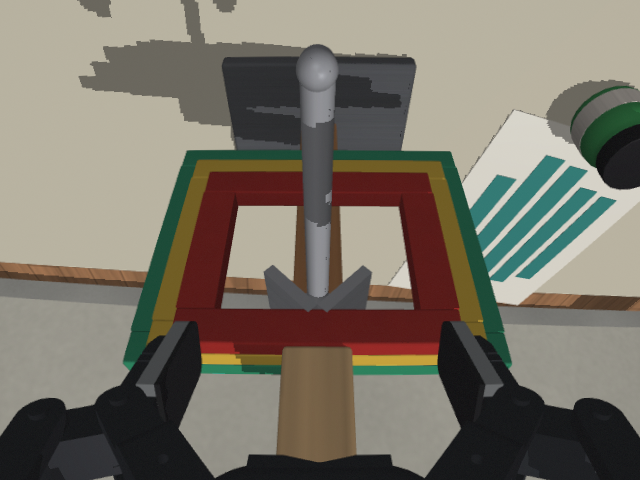

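Both fingertips sit over the red frame's side bars, astride the prong at the image centre. I'll lower and push gently.

Emit:
apply_moves:
  rows: [0.022,0,0.035,0,0,0,0.043,0,0.069,0,0,0,0.043,0,0.069,0,0,0,0.034,0,0.075,0,0,0,0.025,0,0.0805,0,0,0,0.022,0,0.0825,0,0,0,0.022,0,0.0825,0,0,0,0.022,0,0.0825,0,0,0]

```text
t: 24.65
tool_pos: [0.6209, 0.0445, 0.2521]
tool_rot: [-0.125, 2.58, 0.033]
contact_force: [0.4, -0.2, 0.3]
opening: 0.0854
grip_force: 0.0
```

Emit:
apply_moves:
  rows: [-0.0014,0,0.0009,0,0,0,-0.0028,0,0.0018,0,0,0,-0.0042,0,0.0026,0,0,0,-0.0042,0,0.0026,0,0,0,-0.0042,0,0.0026,0,0,0]

```text
t: 25.15
tool_pos: [0.6235, 0.0447, 0.2513]
tool_rot: [-0.125, 2.581, 0.033]
contact_force: [-0.6, 0.2, -0.5]
opening: 0.0854
grip_force: 0.0
```

Emit:
apply_moves:
  rows: [-0.0014,0,0.0009,0,0,0,-0.0028,0,0.0018,0,0,0,-0.0042,0,0.0026,0,0,0,-0.0042,0,0.0026,0,0,0,-0.0042,0,0.0026,0,0,0]

```text
t: 25.65
tool_pos: [0.6265, 0.045, 0.2514]
tool_rot: [-0.125, 2.581, 0.033]
contact_force: [0.9, -0.5, -0.1]
opening: 0.0853
grip_force: 0.0
```

Emit:
apply_moves:
  rows: [-0.0014,0,0.0009,0,0,0,-0.0028,0,0.0018,0,0,0,-0.0042,0,0.0026,0,0,0,-0.0042,0,0.0026,0,0,0,-0.0042,0,0.0026,0,0,0]

```text
t: 26.15
tool_pos: [0.6294, 0.0453, 0.2513]
tool_rot: [-0.125, 2.581, 0.033]
contact_force: [-0.6, 0.8, -0.1]
opening: 0.0856
grip_force: 0.5
```

Emit:
apply_moves:
  rows: [-0.0014,0,0.0009,0,0,0,-0.0028,0,0.0018,0,0,0,-0.0042,0,0.0026,0,0,0,-0.0042,0,0.0026,0,0,0,-0.0042,0,0.0026,0,0,0]

```text
t: 26.65
tool_pos: [0.6306, 0.0455, 0.251]
tool_rot: [-0.126, 2.587, 0.033]
contact_force: [-18.5, -2.8, 8.9]
opening: 0.0855
grip_force: 9.5
```

Run:
```python
from h import *
s,ds=ctrl.get_image("scene")
for c in COL: planefit(s,ds,c)
o=ctrl.get_obs();print(o["contact_force"],o["wrist_torque"],(o["tool_pos"]-ROOT)@-H)
```

```text
grn 2265 2008 out of back face mm 7.0 yaw -0.1 tilt 0.3 deg lat range [-0.09358113  0.09280167] z [0.0794354  0.23879316]
yel 1084 919 out of back face mm 19.6 yaw -0.1 tilt 0.9 deg lat range [-0.07246379  0.07557085] z [0.10405799 0.23961424]
red 710 633 out of back face mm 32.4 yaw -0.2 tilt 1.7 deg lat range [-0.05864913  0.06049275] z [0.12881134 0.23892771]
[-17.97725233  -1.81015456   8.16642977] [-0.18303942  1.92812721 -0.03217356] 0.08024169953438824
```

The pack is firm at 18 N, upright (tilt 0.3°) and has moved 2 mm further in, so it is home. I'll retreat straight back, then up.

Emit:
apply_moves:
  rows: [0.004,0,-0.0025,0,0,0,0.01,0,-0.006,0,0,0,0.02,0,-0.0125,0,0,0,0.035,0,-0.022,0,0,0,0.035,0,-0.022,0,0,0,-0.005,0,-0.09,0,0,0,-0.05,0,-0.16,0,0,0,-0.05,0.07,-0.16,0,0,0,-0.05,0.14,-0.16,0,0,0,-0.05,0.21,-0.16,0,0,0,-0.05,0.28,-0.16,0,0,0,-0.05,0.35,-0.16,0,0,0,-0.05,0.35,-0.16,0,0,0,-0.05,0.35,-0.16,0,0,0]

```text
t: 28.1
tool_pos: [0.5866, 0.2533, 0.3482]
tool_rot: [-0.128, 2.581, 0.033]
contact_force: [-0.1, -0.9, -0.4]
opening: 0.0852
grip_force: 0.0
```

Run:
```python
from h import *
s,ds=ctrl.get_image("scene");t,dt=ctrl.get_image("top")
for c in COL: planefit(s,ds,c)
f=lambda im,x,y,w,h:cv2.resize(im[y:y+h,x:x+w],(400,500),interpolation=cv2.INTER_CUBIC)
cv2.imwrite("pics/m8.png",np.hstack([f(t,250,165,80,100),f(s,300,180,120,150)]))
```

```text
grn 2293 2030 out of back face mm 7.1 yaw -0.1 tilt 0.1 deg lat range [-0.09356568  0.09312622] z [0.07987519 0.23893762]
yel 1082 915 out of back face mm 20.0 yaw -0.2 tilt 0.8 deg lat range [-0.07339902  0.07564659] z [0.1042238  0.23906726]
red 713 621 out of back face mm 32.1 yaw -0.1 tilt 1.1 deg lat range [-0.05929128  0.06129163] z [0.1293349  0.23857937]
```

View pics/m8.png

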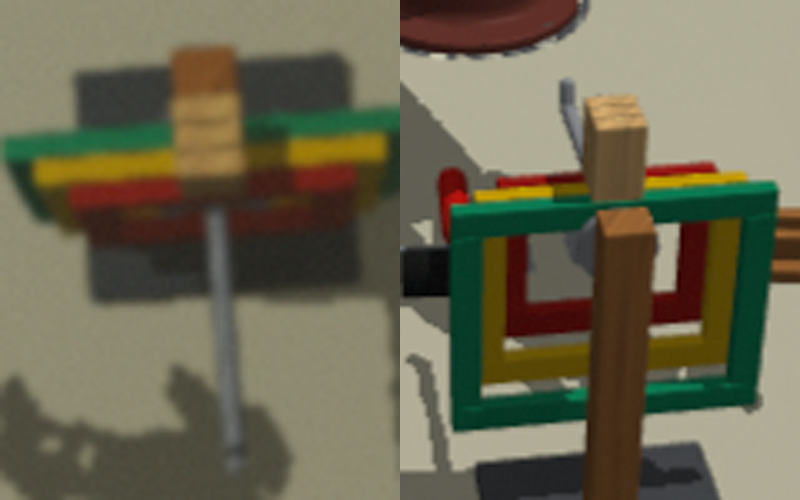

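The pack is home. Back faces are 12–13 mm apart, all three hang straight, and the arm is clear, so I'm handing in.

```bash
python3 -c "
from station import ctrl
print(ctrl.finish_job())"
```

```text
the job is handed in; nothing more can be done
None
```

I hung the medium and then the small frame in front of the large one, pushed the pack home against the stop plate, and handed the job in at about 28 s. The last depth check showed all three hanging straight and close together; I saw no contact with the roller, cup or jar, but did not re-measure them.

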